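# Tuck the lay strip under the hold-down leaf and hold it flat

### The job

Set the metal lay strip up in the printing registration board: lay it flat on the bed between the two rails in front of the steel leaf, blade towards the leaf, then slide the blade's edge in under the leaf, fully home against the stop behind it, without lifting the leaf. Finish still holding the strip there, pressed firmly down flat on the bed, so that I can tighten the leaf's nuts; do not let go, and leave the tape roll, the cork block and the jar where they are.

Things in the scene. Friction and masses are not known exactly. Their poses are not given: they have to be found in the camera images.
- strip: Loose plain aluminium lay strip, roughly 120 g, lying on the bench: a flat rectangular blade 98 (x) x 120 (y) x 4 mm thick, with one upright grip rib standing on it, 12 mm thick (x), 100 mm long (y), its top 34 mm above the strip's underside. Origin on the underside, straight below the middle of the rib; +x towards the wide side of the blade (front edge at x = +74 mm), the narrow heel ends at x = -24 mm; y along the rib, z up. Grip it across the rib.
- blade_edge (a point): Middle of the front edge of the strip's blade, on its underside, 74 mm in +x from the strip's origin. This edge goes under the leaf.
- board: Fixed wooden registration board 185 x 160 mm, on the bench. Origin on its underside; +x points to the hinged leaf, away from the open end, y to the left, z up; it spans x = -105 to +80 mm, y = -80 to +80 mm. Two rails run along x with inner faces at y = +-66 mm (132 mm apart) and tops 20 mm above the bench. Between them lies the flat bed, open at the x = -105 mm end, up to a stop step at x = +40 mm that is 6 mm high above the bed.
- bed: The thin grey fixed sheet that forms the bed of the board, between the rails; its upper face is 12 mm above the bench. It spans x = -103 to +39 mm in the board's frame; origin on its underside at x = -32 mm, 9 mm above the bench, axes as the board's.
- stop (a point): Middle of the foot of the stop step, on the bed's upper face (12 mm above the bench), at board x = +40 mm, 37 mm behind the leaf's near lip. The step faces -x of the board; the blade's edge rests against it when fully home.
- lip (a point): Middle of the leaf's near lip when the leaf lies down, at board x = +3 mm, at the height of the leaf's flat underside (20 mm above the bench): 8 mm of free height between bed and leaf. The lip itself is flared up to about 28 mm above the bench.
- leaf (a joint): Hinge of the steel hold-down leaf, a light 3 mm plate 75 mm long and 156 mm wide lying on the rails (about 120 g), hinged along y at board x = +78 mm. rad: 0 = lying on the rails, grows as the near lip is lifted; nothing holds it down but its weight. The thumb nuts on it stand up to 34 mm above the bench at board x = 58 mm.
- tape_roll: Roll of masking tape lying flat, 96 mm across and 25 mm high, right of the board. Origin at the centre of its underside. Bystander.
- cork_block: Cork sanding block 42 x 72 x 30 mm, right of the strip. Origin at the centre of its underside. Bystander.
- jar: Low dark glass jar 68 mm across and 41 mm high, left of the board. Origin at the centre of its underside. Bystander.
Not all that is in view belongs to the job. What is shaped like the strip but red is not meant.

How it is judged:
By the outcome, as a careful person would: the job done as asked, in the order asked, and still so for the second after the job is handed in, while the arm keeps its last pose, push and grip.
It also fails if it takes over 42 s, if anything falls off the work surface, if the arm or the gripper's body presses on something with over 40 N, if the wrist force passes 120 N, or if a joint passes its speed limit or range.

### The arm

A 6-joint arm with a two-finger parallel gripper is mounted at the origin on a cart in front of the work surface, level with it; the furniture and walls round the work are solid. World frame = base frame: x ahead of the robot, y to its left, z up, the work surface at z = 0. Lengths are in mm, angles in rad, forces in N, time in s.
With the tool pointing down it reaches from about 275 to 750 mm from the base axis. Payload 10.2 kg.
Tool frame: the origin (TCP) lies at the very end of the fingers, on their centre line; the grasp point (between the pads) lies 19 mm behind it (ctrl.hold_point_z is the distance from the TCP to the grasp point, in mm); z points along the fingers, y is the direction in which the jaws open and shut (so a half turn about z gives the same grasp; the last joint's range is limited). The gripper opens to 85 mm and grips with 20 to 120 N. Pads are 22 mm wide; open, the fingers measure 114 mm over their backs; the gripper's body (76 mm by 85 mm) begins 54 mm behind the grasp point. The pads swing forward as they close: fully open they stand 13 mm farther back than shut.
Start: joints at [0.948, 0.313, 1.498, -0, 1.331, -0.223], TCP at [204.361, 483.599, 231.294] pointing down, gripper open.
Joint ranges: [-2.94, 2.94], [-0.97, 2.17], [0.19, 2.56], [-1.23, 4.37], [0.02, 3.11], [-2.88, 2.88]. Speed limits (rad/s): [2.39, 2.39, 3.01, 3.14, 3.14, 3.14].

### API

Orientations are given as a unit quaternion [w, x, y, z].
In Python, from rig import readout, cams, workorder, spotter, ctrl gives the robot as it stands.
- The arm moves only by the tool step_arm, never from a script. Its argument "plan" is text: rows parted by semicolons, each of 5 numbers parted by spaces: the shift along the tool's x, y, z in cm, then the turn about the tool's z in degrees, then the opening in per cent of the stroke, from 0 (shut) to 100 (fully open). In form: x y z twist gripper; .... A call has 1 to 10 rows; each row is the pose to reach, as a shift and turn from the pose commanded when the call began, along the tool's axes at that moment; what a row does not reach only later rows make up. A row lasts 1/10 s, in which the tool goes at most 50 mm and 8.59 degrees, less where a joint would pass 70% of its speed; a pose out of reach is approached as far as the arm can. A call with a gripper value outside its range is refused whole. The fingers move at their own pace and stop on an object; "grip_force" is the grip in N (left out, the last holds). Time passes only in rows, so rows that repeat a pose let the fingers close. It gives the time, the measured TCP pose, the force and the opening at its end, in the units of the state.
- readout.sense(): the state, without advancing time (a new reading comes with each control period).
- cams.capture(name): name is "side" or "top"; returns (picture, depth): 400x640x3 uint8, red, green, blue; 400x640 float32, mm along the optical axis (not along the pixel's ray), 0 where there is no reading.
- cams.camera_info(name): a dict with "vfov" (degrees; the focal length in pixels is half the picture's height over the tangent of half this angle, whatever the lens; pixels are square), "cx", "cy" (the principal point, pixels), "k1" (the pictures are not rectified: a ray, as slopes to the right and down, at radius r is drawn at 1 + k1 r^2 times it, then the intrinsics apply), "rvec" (rotation vector, rad) and "tvec" (3), from world to camera coordinates, as OpenCV has them. Camera axes: x right, y down, z forward; pixel columns grow to the right and rows downward; lengths in mm; the calibration is good to about 2 mm. A picture is of the moment at which its call begins. camera_info takes no time and is no camera call.
- workorder.finish_job(): hands the job in, once; it reports no verdict.
Trained networks look in the newest picture that a camera, given by its name, has taken for a name from the list of things; names that differ only in an ending like _2 or _b are one class to them, and where a whole thing is asked for, a point or a joint stands for the part that bears it (a point fixed in the world has none). Each returns a list of dicts, best first, with "conf" (0 to 1); they miss things now and then, are a little off and sometimes report something else, mostly with a low value. They report only what shows in the picture. A call takes as long as a camera call. They do not tell look-alikes from the thing itself.
- spotter.regions_of(camera, target): "pixels" (400x640 bool, what is visible of it) and "extent" ([centre column, centre row, width, height] in pixels, round what is visible of it).
The state is a dict: "time_s": time; "joints": joint angles; "dq": joint speeds; "tau": joint torques, N m; "eef_pos": TCP position; "ee_rot": TCP orientation; "force": force on the tool from outside, world axes, zero at the start; "wrist_torque": the same for the moment, N m; "grip_width": opening from 0.0 (shut) to 1.0 (fully open).
Only numpy, scipy, OpenCV 4.12 (cv2) and the standard library are available. Lean on these libraries where they do the work, as an engineer would, in place of code of your own. Each camera call takes 0.05 s, during which the arm holds its last target. There are 200 camera calls.

## Working session

There is one attempt and no reset: what is moved stays moved. The work goes in short steps, Python scripts to look and compute and a tool call to move; the robot and the scene stay as the last step left them, time stands still between calls to the robot, and variables do not carry over. Pictures are saved under pics/ and viewed, about 8 in all and at most 12, crops included, and the job is handed in when it is done.

Besides the shell and the picture viewer there is one more tool, called after "Request:" as name(argument=value, ...) on one line, values as JSON. step_arm: Moves the arm, as the interface text tells. Its arguments: {"type":"object","properties":{"plan":{"type":"string"},"grip_force":{"type":"number"}},"required":["plan"]}

```bash
mkdir -p pics
cat > h.py <<'E'
import numpy as np, cv2
from rig import readout, cams, workorder, spotter, ctrl
def cam(n):
    i=cams.camera_info(n); f=200/np.tan(np.radians(i["vfov"])/2)
    R=cv2.Rodrigues(np.array(i["rvec"],float))[0]; t=np.array(i["tvec"],float).ravel()
    K=np.array([[f,0,i["cx"]],[0,f,i["cy"]],[0,0,1]]); return K,np.array([i["k1"],0,0,0]),R,t
def cloud(n,d):
    K,D,R,t=cam(n); v,u=np.mgrid[0:400,0:640]
    p=cv2.undistortPoints(np.stack([u,v],-1).reshape(-1,1,2).astype(float),K,D).reshape(400,640,2)
    P=np.dstack([p,np.ones((400,640))])*d[...,None]
    return (P-t)@R
def proj(n,P):
    K,D,R,t=cam(n); return cv2.projectPoints(np.float64(P).reshape(-1,1,3),cv2.Rodrigues(R)[0],t,K,D)[0].reshape(-1,2)
E
python3 - <<'E'
from h import *
for n in("side","top"):
    im,d=cams.capture(n); cv2.imwrite(f"pics/{n}0.png",im[...,::-1]); np.savez(f"{n}0.npz",im=im,d=d)
    P=cloud(n,d)
    for t in("strip","board","leaf","tape_roll","cork_block","jar"):
        for r in spotter.regions_of(n,t):
            m=r["pixels"]&(d>0); q=P[m]
            print(n,t,round(r["conf"],2),np.round(r["extent"]),m.sum(),np.round(np.median(q,0)) if m.any() else "",np.round(np.percentile(q[:,2],[5,95])) if m.any() else "")
s=readout.sense(); print(s["eef_pos"],s["ee_rot"],ctrl.hold_point_z,s["time_s"],s["force"])
E
```

```text
side strip 0.88 [242. 197.  40.  18.] 594 [343.  66.   8.] [ 3. 35.]
side strip 0.76 [277. 233.  54.  28.] 915 [ 475. -102.    6.] [ 2. 35.]
side board 0.77 [359. 204.  65.  37.] 2035 [722.  25.  16.] [ 4. 27.]
side leaf 0.75 [376. 204.  24.  24.] 605 [767.  27.  25.] [22. 28.]
side tape_roll 0.97 [337. 266.  36.  29.] 690 [ 649. -272.   19.] [ 2. 27.]
side cork_block 0.76 [247. 298.  23.  32.] 551 [ 436. -398.   28.] [ 3. 32.]
side jar 0.65 [339. 165.  21.  20.] 290 [654. 260.  37.] [11. 45.]
top strip 0.81 [331. 236.  48.  41.] 1233 [475. -90.   2.] [-2. 32.]
top strip 0.79 [272. 283.  40.  45.] 1309 [335.  93.   3.] [-2. 32.]
top board 0.69 [292. 157.  63.  62.] 3066 [717.  41.  14.] [ 6. 25.]
top leaf 0.94 [295. 141.  53.  28.] 1041 [769.  33.  21.] [17. 26.]
top tape_roll 0.71 [387. 181.  34.  30.] 359 [ 657. -254.   21.] [-0. 26.]
top cork_block 0.62 [426. 254.  28.  20.] 352 [ 429. -376.   27.] [ 1. 31.]
top cork_block 0.43 [331. 238.  40.  42.] 1206 [476. -89.   2.] [-2. 32.]
top jar 0.78 [214. 174.  23.  20.] 380 [655. 277.  39.] [23. 43.]
[204.35822848 483.60127175 231.30743758] [2.51372225e-06 1.98570704e-01 9.80086565e-01 8.92050438e-06] 18.700000000000003 0.7 [-0.08894482 -0.01884816 -0.11078395]
```

View pics/top0.png

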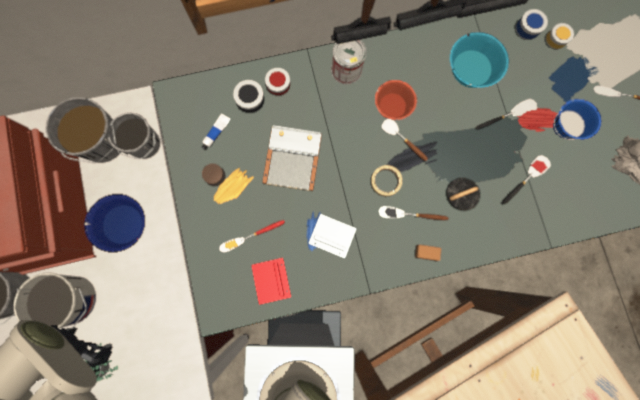

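View pics/side0.png

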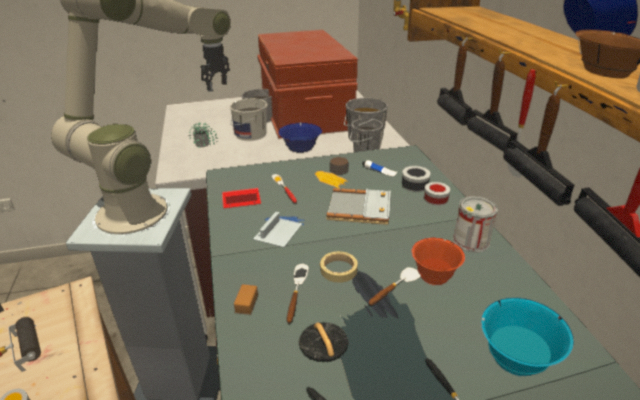

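The top view shows the pale strip at (332,236) and its red look-alike at (272,281). The board is at (292,157), with the leaf on its far side. I choose the pale strip and will check it in a close crop.

Run:
```python
from h import *
def rect(p): 
    c,s,a=cv2.minAreaRect(np.float32(p)); return np.round(c,1),np.round(s,1),round(a,1)
crops=[]
for n,a,b in(("top",(292,157),(331,236)),("side",(360,204),(277,233))):
    z=np.load(n+"0.npz"); im,d=z["im"],z["d"]; P=cloud(n,d)
    for c in(a,b): crops.append(cv2.resize(im[c[1]-37:c[1]+37,c[0]-50:c[0]+50],(400,296),interpolation=cv2.INTER_CUBIC))
    for r in spotter.regions_of(n,"strip"):
        m=r["pixels"]&(d>0); q=P[m]
        if abs(np.median(q[:,0])-475)>40: continue
        lo=q[(q[:,2]<12)]; hi=q[(q[:,2]>20)&(q[:,2]<45)]
        print(n,"blade",rect(lo[:,:2]),"all",rect(q[:,:2]),"rib",len(hi),rect(hi[:,:2]),hi.mean(0).round(1),lo.mean(0).round(1))
    for r in spotter.regions_of(n,"board")[:1]:
        q=P[r["pixels"]&(d>0)]; print(n,"board",rect(q[:,:2]),q[:,:2].min(0),q[:,:2].max(0))
        m=r["pixels"].astype(np.uint8); K,D,R,t=cam(n)
        print("board corners",np.round(q[[q[:,0].argmin(),q[:,0].argmax(),q[:,1].argmin(),q[:,1].argmax()]],0).tolist())
    for r in spotter.regions_of(n,"leaf")[:1]:
        q=P[r["pixels"]&(d>0)]; print(n,"leaf",rect(q[:,:2]))
    bx=P[190:200,550:560] if n=="top" else P[215:225,340:345]
    print("bench z",np.median(bx[...,2]))
cv2.imwrite("pics/crop.png",np.vstack([np.hstack(crops[:2]),np.hstack(crops[2:])])[...,::-1])
```

```text
top blade (array([475.1, -89.2]), array([121.2, 101. ]), 69.9) all (array([475.1, -89.2]), array([121.2, 101. ]), 69.9) rib 138 (array([452.1, -80.6]), array([98.7, 12.1]), 69.2) [451.8 -80.2  31.5] [478.3 -91.2   1.8]
top board (array([721.1,  41.1]), array([165.7, 196.6]), 83.1) [614.1174674  -48.99464322] [817.04690627 129.14990467]
board corners [[614.0, -24.0, 22.0], [817.0, 104.0, 21.0], [794.0, -49.0, -5.0], [647.0, 129.0, 13.0]]
top leaf (array([769.3,  35.3]), array([155.8,  76.1]), 82.2)
bench z -3.0048785788899623
side blade (array([475.8, -89.6]), array([128.4, 102.6]), 68.9) all (array([475.8, -89.6]), array([128.4, 102.6]), 68.9) rib 162 (array([453.6, -86.1]), array([97.9, 15.9]), 68.0) [454.  -89.5  31. ] [ 483.  -101.8    5. ]
side board (array([722.4,  58.4]), array([208.8, 196.1]), 82.4) [616.17074741 -53.58114111] [819.78944847 160.35748979]
board corners [[616.0, 4.0, 3.0], [820.0, 89.0, 3.0], [799.0, -54.0, 12.0], [680.0, 160.0, 0.0]]
side leaf (array([770.5,  49.4]), array([193.5,  73.1]), 83.3)
bench z 5.3515923636563425
```

View pics/crop.png

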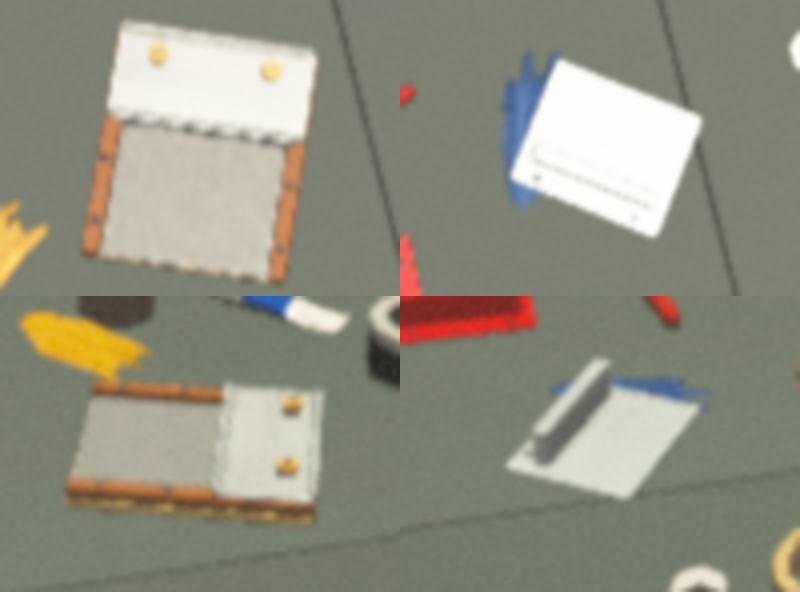

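The crops confirm it. The pale strip has its rib at its lower-left edge and its blade pointing along world yaw of about -20.5°, with origin near (452,-80.5). The board origin is near (729,40.6) at yaw -7.5°, and both cameras agree on the sizes. Next I move above the rib.

Request:
step_arm(plan="-44.75 -42.35 10 87.6 100;-44.75 -42.35 10 87.6 100;-44.75 -42.35 10 87.6 100;-44.75 -42.35 10 87.6 100;-44.75 -42.35 10 87.6 100;-44.75 -42.35 10 87.6 100;-44.75 -42.35 10 87.6 100;-44.75 -42.35 10 87.6 100;-44.75 -42.35 10 87.6 100;-44.75 -42.35 10 87.6 100")

```text
time_s: 2.0
eef_pos: [403.0, 29.5, 151.2]
ee_rot: [0.0, 0.815, 0.579, 0.0]
force: [2.4, 0.7, 0.9]
grip_width: 1.003
```

```bash
cat >> h.py <<'E'
from scipy.spatial.transform import Rotation as Ro
def st(): 
    s=readout.sense(); R=Ro.from_quat(np.roll(s["ee_rot"],-1)).as_matrix(); y=np.degrees(np.arctan2(R[1,1],R[0,1]))
    print("t",round(s["time_s"],2),"p",np.round(s["eef_pos"],1),"yaw",round(y,2),"tilt",np.round(R[:2,2],3),"F",np.round(s["force"],1),"T",np.round(s["wrist_torque"],2),"g",round(s["grip_width"],3)); return s,R,y
def to(x,y,z,yaw):
    s,R,y0=st(); d=(np.array([x,y,z])-s["eef_pos"])@R/10
    print("shift",d.round(2),"twist",round((y0-yaw+90)%180-90,2))
E
python3 -c "
from h import *
to(451.8,-80.5,120,-20.3)"
```

```text
t 2.0 p [403.   29.5 151.2] yaw -19.23 tilt [ 0.001 -0.   ] F [2.4 0.7 0.9] T [ 0.04 -0.06 -0.01] g 1.003
shift [-8.78  8.22  3.12] twist 1.07
```

Request:
step_arm(plan="-8.8 8.2 3.1 1.1 100;-8.8 8.2 3.1 1.1 100;-8.8 8.2 3.1 1.1 100;-8.8 8.2 3.1 1.1 100;-8.8 8.2 3.1 1.1 100")

```text
time_s: 2.5
eef_pos: [451.4, -78.0, 120.1]
ee_rot: [-0.0, 0.819, 0.574, -0.0]
force: [-0.2, 0.6, -0.5]
grip_width: 1.002
```

Run:
```python
from h import *
to(451.8,-80.5,7,-20.3)
ims=[]
for n,c in(("top",(325,236)),("side",(275,220))):
    im,d=cams.capture(n); ims.append(cv2.resize(im[c[1]-50:c[1]+50,c[0]-50:c[0]+50],(400,400),interpolation=cv2.INTER_CUBIC))
cv2.imwrite("pics/hover.png",np.hstack(ims)[...,::-1])
```

```text
t 2.5 p [451.4 -78.  120.1] yaw -19.99 tilt [-0.001  0.   ] F [-0.2  0.6 -0.5] T [-0.01 -0.01 -0.  ] g 1.002
shift [-0.22  0.13 11.31] twist 0.31
```

View pics/hover.png

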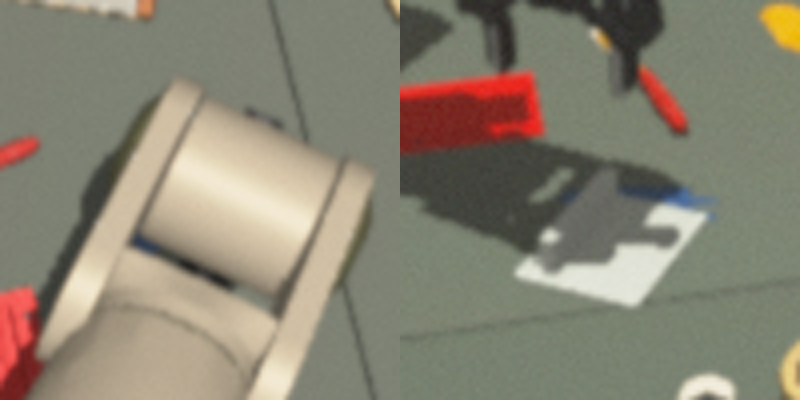

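The hover is on target, with the fingers straddling the rib and the wrist hiding the strip from the top camera. I descend and close.

Request:
step_arm(plan="-0.2 0.1 5 0.3 100;-0.2 0.1 9 0.3 100;-0.2 0.1 11 0.3 100;-0.2 0.1 11 0.3 100;-0.2 0.1 11 0.3 50;-0.2 0.1 11 0.3 0;-0.2 0.1 11 0.3 0;-0.2 0.1 11 0.3 0;-0.2 0.1 11 0.3 0;-0.2 0.1 11 0.3 0", grip_force=50)

```text
time_s: 3.6
eef_pos: [452.4, -80.6, 10.8]
ee_rot: [0.001, 0.82, 0.572, 0.0]
force: [0.6, 0.4, 5.7]
grip_width: 0.128
```

```bash
python3 -c "
from h import *
st()"
```

```text
t 3.6 p [452.4 -80.6  10.8] yaw -20.25 tilt [ 0.001 -0.001] F [0.6 0.4 5.7] T [0.12 0.1  0.02] g 0.128
```

Grasped: the opening matches the 12 mm rib. I lift and carry it to the open end of the board, hovering.

Request:
step_arm(plan="0 0 -3 0 0;0 0 -6 0 0;0 0 -6 0 0")

```text
time_s: 3.9
eef_pos: [453.6, -81.1, 73.2]
ee_rot: [0.003, 0.82, 0.572, 0.002]
force: [-0.1, 0.2, -1.9]
grip_width: 0.129
```

Run:
```python
from h import *
to(640,52,70,-7.5)
```

```text
t 3.9 p [453.6 -81.1  73.2] yaw -20.24 tilt [ 0.006 -0.003] F [-0.1  0.2 -1.9] T [ 0.05 -0.   -0.05] g 0.129
shift [18.94 12.88  0.39] twist -12.74
```

Request:
step_arm(plan="18.9 12.9 0 -12.7 0;18.9 12.9 0 -12.7 0;18.9 12.9 0 -12.7 0;18.9 12.9 0 -12.7 0;18.9 12.9 0 -12.7 0;18.9 12.9 0 -12.7 0;18.9 12.9 0 -12.7 0;18.9 12.9 0 -12.7 0")

```text
time_s: 4.7
eef_pos: [637.5, 51.6, 69.5]
ee_rot: [-0.001, 0.752, 0.659, -0.001]
force: [-0.6, -0.1, -1.6]
grip_width: 0.131
```

Run:
```python
from h import *
s,R,y=st()
ims=[]
for n,c in(("top",(292,165)),("side",(350,204))):
    im,d=cams.capture(n); np.savez(n+"1.npz",im=im,d=d); P=cloud(n,d)
    ims.append(cv2.resize(im[c[1]-50:c[1]+50,c[0]-50:c[0]+50],(400,400),interpolation=cv2.INTER_CUBIC))
    for t in("strip","board","leaf"):
      for r in spotter.regions_of(n,t):
        q=P[r["pixels"]&(d>0)]
        print(n,t,round(r["conf"],2),len(q),np.round(np.median(q,0)),[np.round(v,1) for v in cv2.minAreaRect(np.float32(q[:,:2]))],np.percentile(q[:,2],[3,20,50,80,97]).round(0))
cv2.imwrite("pics/carry.png",np.hstack(ims)[...,::-1])
```

```text
t 4.7 p [637.5  51.6  69.5] yaw -7.59 tilt [-0.002  0.   ] F [-0.6 -0.1 -1.6] T [-0.02 -0.01 -0.06] g 0.131
top strip 0.55 79 [339.  53.   3.] [array([345. ,  54.7]), array([52.3, 17.9]), np.float64(12.3)] [-3. -0.  3.  4. 13.]
top board 0.95 860 [781. -14.  20.] [array([716.8,  37.5]), array([155.5, 186.6]), np.float64(84.4)] [ 8. 17. 20. 24. 32.]
top leaf 0.96 572 [785.  12.  21.] [array([740.1,  38.6]), array([157.2, 131.9]), np.float64(83.2)] [17. 19. 21. 23. 33.]
side strip 0.88 586 [667.  32.  65.] [array([666.1,  88. ]), array([207.4,  97.5]), np.float64(83.0)] [62. 64. 65. 67. 95.]
side strip 0.77 564 [343.  65.   9.] [array([338. ,  91.1]), array([117.1, 103.7]), np.float64(13.1)] [ 2.  5.  9. 28. 36.]
side strip 0.48 1667 [733.  12.  20.] [array([720.5,  56.6]), array([205.2, 192. ]), np.float64(83.4)] [ 6. 12. 20. 25. 29.]
side board 0.67 1657 [733.  10.  19.] [array([717.5,  36.8]), array([165.3, 186.4]), np.float64(83.4)] [ 6. 12. 19. 25. 29.]
side leaf 0.57 579 [767.  30.  24.] [array([769.1,  32.1]), array([160.4,  70.3]), np.float64(82.2)] [22. 23. 24. 26. 29.]
```

View pics/carry.png

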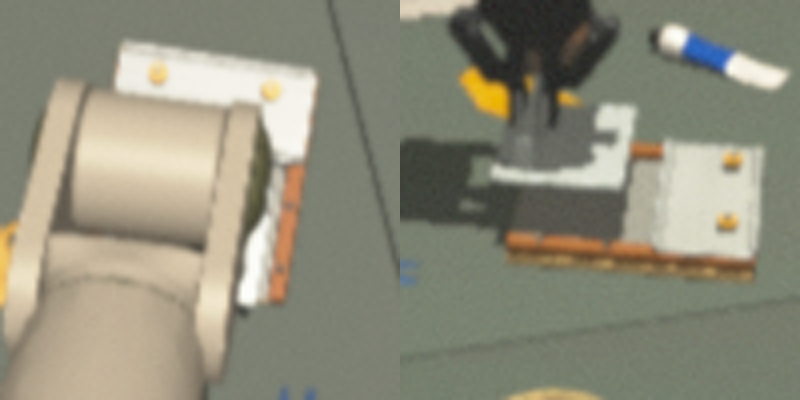

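The strip hangs flat over the bed, with its shadow falling on the bed in the side view. Next I measure its lateral offset and yaw against the rails.

```bash
cat > meas.py <<'E'
from h import *
B=np.array([729,40.]);A=np.radians(-7.2)
ax=np.array([np.cos(A),np.sin(A)]);ay=np.array([-ax[1],ax[0]])
def bf(P): return np.dstack([(P[...,:2]-B)@ax,(P[...,:2]-B)@ay,P[...,2]])
def orange(im):
    h=cv2.cvtColor(im,cv2.COLOR_RGB2HSV); return (h[...,0]<14)&(h[...,1]>90)&(h[...,2]>60)
if __name__=="__main__":
  for n in("top","side"):
    z=np.load(n+"0.npz");q=bf(cloud(n,z["d"])); m=orange(z["im"])&(q[...,2]>12)
    for s in(1,-1):
        k=m&(np.abs(s*q[...,1]-73)<14)&(q[...,0]>-115)&(q[...,0]<0); p=q[k]
        f=np.polyfit(p[:,0],p[:,1],1); print(n,s,len(p),"y",p[:,1].mean().round(1),np.percentile(p[:,1],[5,95]).round(1),"slope deg",np.degrees(f[0]).round(2),"xmin",p[:,0].min().round(1),"z",p[:,2].mean().round(1))
    m=(q[...,2]>15)&(q[...,2]<31)&(np.abs(q[...,1])<60)&(q[...,0]>-20)&(q[...,0]<100); p=q[m]; print("leaf x",np.percentile(p[:,0],[0,2,98,100]).round(1))
  z=np.load("side1.npz");q=bf(cloud("side",z["d"])); g=cv2.cvtColor(z["im"],cv2.COLOR_RGB2HSV)
  m=(q[...,2]>58)&(q[...,2]<72)&(np.abs(q[...,1])<80)&(q[...,0]>-112)&(q[...,0]<10); p=q[m]
  for x in range(-75,0,10):
    r=p[np.abs(p[:,0]-x)<5]; 
    if len(r): print(x,len(r),"y",r[:,1].min().round(1),r[:,1].max().round(1))
  for y in range(-55,60,10):
    r=p[np.abs(p[:,1]-y)<5]; 
    if len(r): print("y",y,len(r),"x",r[:,0].min().round(1),r[:,0].max().round(1))
  s,R,_=st(); d=s["eef_pos"][:2]-B; print("tcp bf",d@ax,d@ay)
E
python3 meas.py
```

```text
top 1 136 y 72.5 [67.  78.3] slope deg 0.18 xmin -105.3 z 18.0
top -1 131 y -73.7 [-79.4 -68. ] slope deg 0.16 xmin -105.9 z 17.7
leaf x [-18.3   4.8  81.2  84.6]
side 1 46 y 66.2 [62.1 71.3] slope deg 0.29 xmin -100.9 z 18.9
side -1 57 y -78.6 [-83.3 -72.1] slope deg -1.14 xmin -97.5 z 19.7
leaf x [-19.8   0.2  81.5  83.2]
-75 68 y -63.8 60.6
-65 64 y -64.0 57.3
-55 71 y -64.0 58.2
-45 69 y -63.5 59.6
-35 69 y -63.1 62.9
-25 68 y -61.7 60.2
-15 5 y -55.4 49.1
y -55 74 x -111.8 -20.0
y -45 46 x -111.3 -20.8
y -35 51 x -108.9 -21.6
y -25 45 x -110.9 -19.8
y -15 42 x -109.8 -20.3
y -5 44 x -110.5 -21.3
y 5 40 x -112.0 -19.6
y 15 32 x -110.2 -20.2
y 25 26 x -77.6 -20.7
y 35 31 x -75.3 -21.9
y 45 32 x -76.9 -19.7
y 55 23 x -78.0 -20.3
t 5.1 p [638.3  52.1  70.3] yaw -7.57 tilt [ 0. -0.] F [-0.   0.4 -0.8] T [ 0.01  0.02 -0.  ] g 0.128
tcp bf -91.46604525892002 0.6029054836708932
```

By the top camera the board centreline is at y ≈ -0.6 and yaw ≈ -7.05°. The side camera carries a constant bias of about -5.5 mm in y. Allowing for that, the strip sits 1 to 4 mm too far left, so I correct and lower it.

Run:
```python
from meas import *
p=B-87*ax-2.0*ay
to(*p,26,-7.1)
```

```text
t 5.1 p [638.3  52.1  70.3] yaw -7.57 tilt [ 0. -0.] F [-0.   0.4 -0.8] T [ 0.01  0.02 -0.  ] g 0.128
shift [-0.26  0.45  4.43] twist -0.47
```

Request:
step_arm(plan="-0.25 0.45 2 -0.5 0;-0.25 0.45 3 -0.5 0;-0.25 0.45 4 -0.5 0;-0.25 0.45 4.4 -0.5 0;-0.25 0.45 4.4 -0.5 0;-0.25 0.45 4.4 -0.5 0")

```text
time_s: 5.7
eef_pos: [642.8, 49.2, 26.7]
ee_rot: [0.0, 0.749, 0.662, 0.0]
force: [0.4, -0.0, -0.9]
grip_width: 0.13
```

Run:
```python
from meas import *
st(); ims=[]
for n,c in(("top",(292,165)),("side",(350,204))):
    im,d=cams.capture(n); np.savez(n+"2.npz",im=im,d=d)
    ims.append(cv2.resize(im[c[1]-30:c[1]+45,c[0]-50:c[0]+50] if n=="top" else im[c[1]-37:c[1]+38,c[0]-50:c[0]+50],(400,300),interpolation=cv2.INTER_CUBIC))
cv2.imwrite("pics/low.png",np.vstack([ims[0],ims[1]])[...,::-1])
```

```text
t 5.7 p [642.8  49.2  26.7] yaw -7.05 tilt [ 0.001 -0.   ] F [ 0.4 -0.  -0.9] T [ 0.    0.02 -0.03] g 0.13
```

View pics/low.png

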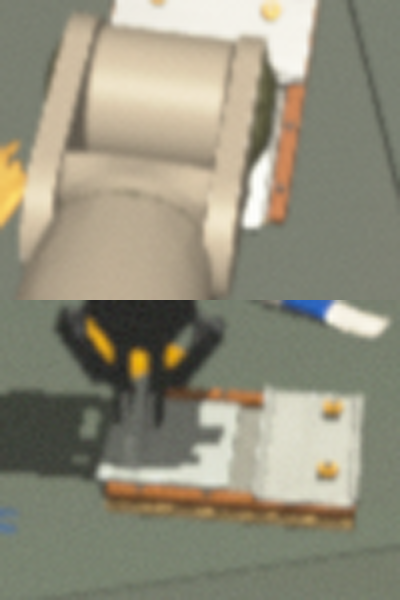

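The strip sits between the rails, its edge clear of the lip and no side force. I feel down to the bed.

Request:
step_arm(plan="0 0 0.2 0 0;0 0 0.35 0 0;0 0 0.4 0 0;0 0 0.45 0 0;0 0 0.45 0 0")

```text
time_s: 6.3
eef_pos: [642.7, 49.2, 22.8]
ee_rot: [0.0, 0.749, 0.662, 0.0]
force: [-5.3, 0.6, 8.2]
grip_width: 0.128
```

Run:
```python
from meas import *
st()
```

```text
t 6.3 p [642.7  49.2  22.8] yaw -7.04 tilt [ 0.001 -0.   ] F [-5.3  0.6  8.2] T [-0.03  0.69 -0.02] g 0.128
```

Request:
step_arm(plan="0 0.5 0 0 0;0 1 0 0 0;0 1.5 0 0 0;0 2 0 0 0;0 2.5 0 0 0;0 3 0 0 0;0 3 0 0 0")

```text
time_s: 7.0
eef_pos: [673.2, 45.5, 22.9]
ee_rot: [0.001, 0.749, 0.662, 0.001]
force: [0.0, 0.3, 5.5]
grip_width: 0.128
```

Run:
```python
from meas import *
s,_,_=st(); d=s["eef_pos"][:2]-B; print(d@ax,d@ay); ims=[]
for n,c in(("top",(292,165)),("side",(350,204))):
    im,d=cams.capture(n); np.savez(n+"3.npz",im=im,d=d)
    ims.append(cv2.resize(im[c[1]-37:c[1]+38,c[0]-50:c[0]+50],(400,300),interpolation=cv2.INTER_CUBIC))
    z0=np.load(n+"0.npz"); q0=bf(cloud(n,z0["d"])); q=bf(cloud(n,d))
    m=(q0[...,0]>10)&(q0[...,0]<80)&(np.abs(q0[...,1])<70)&(np.abs(q0[...,2]-22)<8)
    for a in(10,30,50): k=m&(q0[...,0]>a)&(q0[...,0]<a+20); e=(q[...,2]-q0[...,2])[k]; print(n,a,"leaf dz",np.median(e).round(1),np.percentile(e,[20,80]).round(1),k.sum())
cv2.imwrite("pics/slide.png",np.hstack(ims)[...,::-1])
```

```text
t 7.0 p [673.2  45.5  22.9] yaw -7.05 tilt [ 0.002 -0.   ] F [0.  0.3 5.5] T [0.07 0.12 0.01] g 0.128
-56.056317046690474 -1.5431642655895192
top 10 leaf dz 295.6 [290.4 301.2] 264
top 30 leaf dz 296.1 [291.6 300.9] 277
top 50 leaf dz 288.3 [276.8 294. ] 247
side 10 leaf dz -0.4 [-2.2  1.7] 159
side 30 leaf dz -0.2 [-2.1  1.6] 160
side 50 leaf dz -0.3 [-2.2  1.8] 119
```

View pics/slide.png

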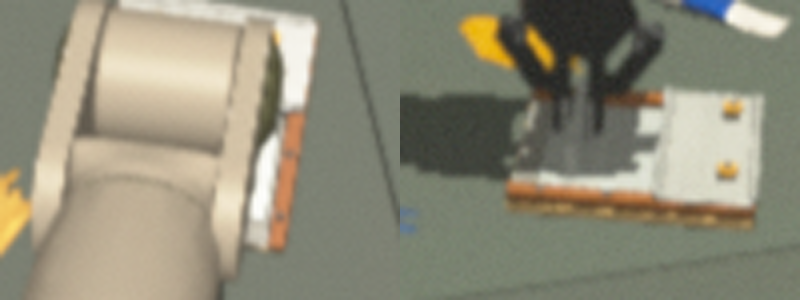

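The blade's edge is under the leaf, and the side depth shows the leaf unmoved at about -0.3 mm. I continue until the stop is felt.

Request:
step_arm(plan="0 0.5 0 0 0;0 1 0 0 0;0 1.4 0 0 0;0 1.7 0 0 0;0 1.8 0 0 0;0 1.8 0 0 0")

```text
time_s: 7.7
eef_pos: [690.5, 43.3, 22.8]
ee_rot: [0.0, 0.749, 0.662, 0.0]
force: [-3.1, 0.5, 7.3]
grip_width: 0.129
```

Request:
step_arm(plan="0 0.1 0 0 0;0 0.2 0 0 0;0 0.2 0 0 0")

```text
time_s: 8.0
eef_pos: [692.4, 43.1, 22.9]
ee_rot: [0.0, 0.749, 0.662, 0.0]
force: [-3.6, 0.6, 7.4]
grip_width: 0.123
```

Request:
step_arm(plan="0 0.1 0 0 0;0 0.2 0 0 0;0 0.2 0 0 0")

```text
time_s: 8.3
eef_pos: [694.4, 42.9, 22.8]
ee_rot: [0.0, 0.749, 0.662, 0.0]
force: [-3.8, 0.6, 7.5]
grip_width: 0.13
```

Request:
step_arm(plan="0 0.1 0 0 0;0 0.2 0 0 0;0 0.2 0 0 0")

```text
time_s: 8.6
eef_pos: [696.3, 42.6, 22.8]
ee_rot: [0.0, 0.749, 0.662, 0.0]
force: [-3.1, 0.6, 8.1]
grip_width: 0.129
```

Run:
```python
from meas import *
s,_,_=st(); d=s["eef_pos"][:2]-B; print(d@ax,d@ay)
```

```text
t 8.6 p [696.3  42.6  22.8] yaw -7.04 tilt [ 0.001 -0.   ] F [-3.1  0.6  8.1] T [0.11 0.63 0.  ] g 0.129
-32.73478141337122 -1.467845277369474
```

Request:
step_arm(plan="0 0.1 0 0 0;0 0.2 0 0 0;0 0.2 0 0 0")

```text
time_s: 8.9
eef_pos: [698.0, 42.5, 22.8]
ee_rot: [-0.0, 0.749, 0.662, -0.0]
force: [-6.2, 0.6, 8.6]
grip_width: 0.131
```

Request:
step_arm(plan="0 0.1 0 0 0;0 0.2 0 0 0;0 0.2 0 0 0")

```text
time_s: 9.2
eef_pos: [698.1, 42.7, 22.8]
ee_rot: [-0.002, 0.749, 0.662, -0.002]
force: [-17.7, 1.5, 15.2]
grip_width: 0.13
```

The stop is felt at TCP x ≈ 698, where the forward force jumped to 18 N with no further travel. I tighten the grip and press down.

Request:
step_arm(plan="0 0 0 0 0;0 -0.02 0.05 0 0;0 -0.05 0.1 0 0;0 -0.05 0.15 0 0;0 -0.05 0.15 0 0;0 -0.05 0.15 0 0", grip_force=90)

```text
time_s: 9.8
eef_pos: [698.2, 42.7, 22.9]
ee_rot: [-0.001, 0.749, 0.662, -0.001]
force: [-20.0, 1.4, 23.9]
grip_width: 0.121
```

Run:
```python
from meas import *
s,_,_=st(); d=s["eef_pos"][:2]-B; print(d@ax,d@ay); ims=[]
for n,c in(("top",(292,165)),("side",(350,204))):
    im,d=cams.capture(n)
    ims.append(cv2.resize(im[c[1]-37:c[1]+38,c[0]-50:c[0]+50],(400,300),interpolation=cv2.INTER_CUBIC))
    z0=np.load(n+"0.npz"); q0=bf(cloud(n,z0["d"])); q=bf(cloud(n,d))
    m=(q0[...,0]>10)&(q0[...,0]<80)&(np.abs(q0[...,1])<70)&(np.abs(q0[...,2]-22)<8)
    if n=="side":
      for a in(10,30,50): k=m&(q0[...,0]>a)&(q0[...,0]<a+20); e=(q[...,2]-q0[...,2])[k]; print(n,a,"leaf dz",np.median(e).round(1),k.sum())
      for y in(-45,45):
        for x in(-50,-40,-22,-8): 
          k=(np.abs(q[...,0]-x)<5)&(np.abs(q[...,1]+5-y)<8)&(q[...,2]<35); print("blade z",x,y,np.median(q[k][:,2]).round(1) if k.any() else None,end="; ")
for t in("tape_roll","cork_block","jar"):
    r=spotter.regions_of("side",t); print(t,[np.round(i["extent"]) for i in r[:1]])
cv2.imwrite("pics/home.png",np.hstack(ims)[...,::-1]); st()
```

```text
t 9.8 p [698.2  42.7  22.9] yaw -7.03 tilt [-0.004  0.   ] F [-20.    1.4  23.9] T [ 0.27  3.09 -0.21] g 0.121
-30.909886894338445 -1.1908436495134156
side 10 leaf dz -0.3 159
side 30 leaf dz 0.1 160
side 50 leaf dz -0.3 119
blade z -50 -45 18.5; blade z -40 -45 19.3; blade z -22 -45 15.2; blade z -8 -45 17.2; blade z -50 45 None; blade z -40 45 None; blade z -22 45 None; blade z -8 45 19.1; tape_roll [array([340., 268.,  40.,  30.])]
cork_block [array([246., 300.,  22.,  32.])]
jar [array([336., 165.,  12.,  13.])]
t 10.05 p [698.2  42.7  22.9] yaw -7.03 tilt [-0.004  0.   ] F [-20.6   2.1  23.1] T [ 0.26  3.11 -0.15] g 0.12
```

View pics/home.png

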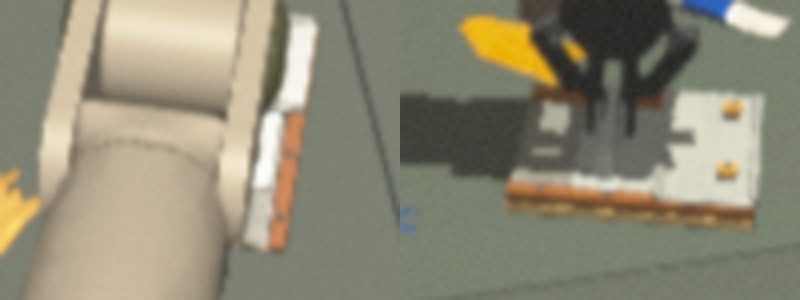

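The leaf is still down and the edge is home. A slightly lighter forward push should remove the 0.2° tool lean, so the strip presses flatter.

Request:
step_arm(plan="0 -0.05 0 0 0;0 -0.1 0.05 0 0;0 -0.1 0.05 0 0;0 -0.1 0.05 0 0;0 -0.1 0.05 0 0")

```text
time_s: 10.55
eef_pos: [698.2, 42.7, 22.9]
ee_rot: [-0.0, 0.749, 0.662, -0.0]
force: [-15.7, 2.2, 22.7]
grip_width: 0.12
```

Run:
```python
from h import *
st()
```

```text
t 10.55 p [698.2  42.7  22.9] yaw -7.04 tilt [-0.001  0.   ] F [-15.7   2.2  22.7] T [ 0.23  2.37 -0.17] g 0.12
```

Run:
```python
from h import *
print(workorder.finish_job()); st()
```

```text
the job is handed in; nothing more can be done
None
the job is handed in; nothing more can be done
```

The strip is in the registration board, fully home against the stop. The arm is still gripping it at 90 N and pressing it down flat, so you can tighten the nuts. I handed the job in at about 10.6 s on the robot's clock. I picked the pale strip, not the red look-alike, laid it flat on the bed between the rails, and slid the edge in under the leaf.

**Last checks**
- **Home:** the arm stopped moving forward at x ≈ 698 mm and the force jumped. That is about 3 mm past my camera estimate of the stop, which I put down to a camera offset. The edge itself is hidden under the leaf, so I judged this from force and position only.
- **Pressed flat:** about 23 N down and 16 N forward. The height matches the bed, and the tool leans by only about 0.001 rad.
- **Leaf:** the side camera showed no lift (within 0.3 mm). The top camera could not check it because the arm was in the way.
- **Bystanders:** the tape roll and cork block are where they were. The jar also showed in its place, but partly hidden behind the gripper, so its outline was smaller than before. The arm did not go near it.

The side camera read about 5.5 mm off from the top camera sideways. I steered by the top camera and the arm's own position, and saw no sign of the strip binding on the rails.

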